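Turn the waffle over onto the warming ledge with a turner

TASK

Pick up the turner and use it to turn the waffle on the table griddle over, so that it ends lying flat, pockets down, fully on the griddle's raised warming ledge and not hanging out over the step; do not touch the waffle with the hand. Then stand the turner on its blade on the table, clear of the griddle, let go, and leave the other things where they are.

Things in the scene. Friction and masses are not known exactly. Their poses are not given: they have to be found in the camera images.
- turner_grip (a point): Centre of the turner's (spatula's) black grip, a bar 90 mm long, 20 mm wide in y, 22 mm deep, rising backward from the blade at 55 degrees (direction -0.574, 0, 0.819). Axes: x forward from handle to blade tip, y across, z up when the blade lies flat. 93 mm behind the blade's centre, 69 mm above its underside. 0.22 kg; it stands on its blade on the table, pointing roughly to +y.
- turner_tip (a point): Middle of the front edge of the turner's steel blade, on its underside; axes as turner_grip, which lies 143 mm behind and 69 mm above. The blade is flat, 100 mm long (x), 80 mm wide (y), 3 mm thick, thinned to 1.8 mm at the straight front edge; the handle rises from its rear edge, with 35 mm of bare steel below the black grip.
- waffle_center (a point): Centre of the hard crisp square waffle, 100x100 mm, 14 mm thick, about 0.12 kg, loose on the griddle's lower plate, 6 to 26 mm short of the step, with a side toward it. z: normal of the face with pockets, up at the start. All sides are bevelled: widest 6 to 8 mm above the underside, flat faces 78 mm square, so a blade kept flat on the plate pushes it to the step, then wedges under it.
- griddle_step (a point): Middle of the step's top edge on the fixed dark steel griddle, 300 mm long (x), 184 mm wide (y). x: level, from lower plate to ledge, roughly to +y of the robot; z up. Lower plate: x -148 to 0 mm, 30 mm above the table, 11 mm cheeks at its sides (164 mm apart), open in front. Step: upright face 10 mm high at x = 0, stops a waffle pushed at it; tipped past upright there, it falls onto the ledge.
- griddle_ledge (a point): Centre of the top of the raised warming ledge, 75 mm beyond griddle_step along x, 40 mm above the table; axes as griddle_step. The ledge spans 0 to 148 mm beyond the step, with an 8 mm rim at each side and a guard 24 mm high at its far end.
- mug (a point): Dark mug standing upright, 106 mm tall: a bystander. The point is at the origin of its underside.
- mill (a point): Wooden pepper mill standing upright, 150 mm tall: a bystander. The point is in its underside.
- jar (a point): Glass jar with a dark lid, 120 mm tall: a bystander. The point is in its underside.
- scissors (a point): Scissors lying flat, 199 mm long: a bystander. The point is in the underside, at the middle.
- tin_base (a point): Low food tin standing upright, 75 mm wide, 58 mm tall: a bystander. The point is in its underside.

How it is judged:
On the way, in this order (a step that is already met when the one before it is completed fails the run):
1. the turner is held in the hand, off the table (contact force between the fingers and turner above 1 N and height (world z) of turner_tip above 0.02 m), for 0.2 s.
2. the waffle is tipped up by the held turner (angle between waffle_center's own z axis and vertical above 0.6 rad and contact force between turner and waffle above 0.05 N and contact force between the fingers and turner above 1 N), for 0.05 s.
At the end, for the whole second after the job is handed in: the waffle lies still and flat (within 8 degrees), pockets down, on the warming ledge, its centre at least 40 mm beyond the step; the turner stands still on its blade on the table, released, and touches no part of the griddle (angle between waffle_center's own z axis and vertical above 3 rad and x of waffle_center in the frame of griddle_ledge between -0.035 and 0.04 m and z of waffle_center in the frame of griddle_ledge between 0.003 and 0.012 m and linear speed of each of waffle, turner below 0.02 m/s and angle between turner_tip's own z axis and vertical below 0.15 rad and height (world z) of turner_tip below 0.01 m and horizontal distance between turner_tip and griddle_ledge above 0.12 m and contact force between turner and griddle below 0.1 N).
It fails at once if the hand or arm touches the waffle (contact force between any of the fingers, the arm and waffle above 0.3 N).
It fails at once if the waffle falls off the griddle (height (world z) of waffle_center below 0.025 m).
It fails at once if a bystander is knocked away or over (distance of any of mug, mill, jar, scissors, tin_base from where it was at the start of the episode above 0.03 m or angle between any of mug, mill, jar's own z axis and vertical above 0.5 rad).
It also fails if it takes over 69 s, if anything falls off the work surface, if the arm or the gripper's body presses on something with over 40 N, if the wrist force passes 120 N, or if a joint passes its speed limit or range.

ROBOT

A 6-joint arm with a two-finger parallel gripper is mounted at the origin on a cart in front of the work surface, level with it; the furniture and walls round the work are solid. World frame = base frame: x ahead of the robot, y to its left, z up, the work surface at z = 0. Lengths are in m, angles in rad, forces in N, time in s.
With the tool pointing down it reaches from about 0.25 to 0.725 m from the base axis. Payload 4 kg.
Tool frame: the origin (TCP) lies midway between the tips of the shut fingers; the grasp point (between the pads) lies bot.tcp_to_grasp behind it (bot.tcp_to_grasp is the distance from the TCP to the grasp point, in m); z points along the fingers, y is the line along which they close (so a half turn about z gives the same grasp; the last joint's range is limited). The gripper opens to 85 mm and grips with 20 to 120 N. Pads are 22 mm wide; open, the fingers measure 114 mm over their backs; the gripper's body (76 mm by 85 mm) begins 54 mm behind the grasp point. The pads swing forward as they close: fully open they stand 13 mm farther back than shut.
Start: joints at [-1.178, 0.241, 0.005, 1.335, 0, 1.571], TCP at [0.191, -0.462, 0.206] pointing down, gripper open.
Joint ranges: [-2.72, 2.72], [-1.05, 1.87], [-1.09, 1.28], [-1.99, 2.15], [-1.42, 1.44], [-3.14, 3.14]. Speed limits (rad/s): [2.79, 2.79, 3.14, 3.14, 3.14, 3.14].

INTERFACE

Orientations are given as a unit quaternion [x, y, z, w].
In Python, from workcell import readout, camera, bot gives the robot as it stands. The module is installed in compiled form; this text tells all that it offers.
- The arm moves only by the tool jog_arm, never from a script. Its argument "motion" is a list of rows, each an object of numbers: "x", "y", "z": the shift along the tool's x, y, z in mm; "spin": the turn about the tool's z in degrees; "fingers": the closure, from -1 (fully open) to 1 (shut). A call has 1 to 8 rows; each row is the pose to reach, as a shift and turn from the pose commanded when the call began, along the tool's axes at that moment; what a row does not reach only later rows make up. A row lasts 1/8 s, in which the tool goes at most 62.5 mm and 10.7 degrees, less where a joint would pass 70% of its speed; a pose out of reach is approached as far as the arm can. A call with a gripper value outside its range is refused whole. The fingers move at their own pace and stop on an object; the grip force is fixed at half the most. Time passes only in rows, so rows that repeat a pose let the fingers close. It gives the time, the measured TCP pose, the force, the opening and the grip force at its end, in the units of the state.
- readout.get_obs(): the state, without advancing time (a new reading comes with each control period).
- camera(name): name is "scene" or "top"; returns a dict with "pixels" (420x560x3 uint8, red, green, blue), "K" (3x3 intrinsics, pixels), "dist" ([k1, k2, p1, p2, k3] as OpenCV has them; the pictures are not rectified), "rvec" (rotation vector, rad) and "tvec" (3), from world to camera coordinates, as OpenCV has them. Camera axes: x right, y down, z forward; pixel columns grow to the right and rows downward; lengths in m; the calibration is good to about 2 mm. A picture is of the moment at which its call begins. There is no depth.
- bot.job_done(): hands the job in; it is judged then, once.
The state is a dict: "clock": time; "joint_pos": joint angles; "joint_vel": joint speeds; "tau": joint torques, N m; "eef_pos": TCP position; "tool_rot": TCP orientation; "ft_force": force on the tool from outside, world axes, zero at the start; "ft_torque": the same for the moment, N m; "grip_width": finger opening in m; "grasp_force": force on a finger pad.
Only numpy, scipy, OpenCV 4.12 (cv2) and the standard library are available. Lean on these libraries where they do the work, as an engineer would, in place of code of your own. Each camera call takes 0.05 s, during which the arm holds its last target. There are 200 camera calls.

## Working session

There is one attempt and no reset: what is moved stays moved. The work goes in short steps, Python scripts to look and compute and a tool call to move; the robot and the scene stay as the last step left them, time stands still between calls to the robot, and variables do not carry over. Pictures are saved under pics/ and viewed, at most 10 in all, crops included, and the job is handed in when it is done.

Besides the shell and the picture viewer there is one more tool, called after "Call:" as name([rows], argument=value, ...), one row to a line, values as JSON. jog_arm: Moves the arm, as the interface text tells. Its arguments: {"type":"object","properties":{"motion":{"type":"array"}},"required":["motion"]}

```bash
mkdir -p pics; ls; python3 - <<'E'
from workcell import readout, camera, bot
import cv2, numpy as np
o=readout.get_obs()
for k,v in o.items(): print(k,np.round(v,3))
print(bot.tcp_to_grasp)
for n in("scene","top"):
    c=camera(n); cv2.imwrite(f"pics/{n}0.png",c["pixels"][:,:,::-1])
    print(n,c["K"].tolist(),c["dist"],c["rvec"],c["tvec"])
E
```

```text
pics
clock 0.0
joint_pos [-1.178  0.241  0.004  1.335  0.     1.571]
joint_vel [-0.003 -0.    -0.     0.    -0.002  0.001]
tau [-2.0000e-03 -3.7232e+01  2.5241e+01  1.7000e-02 -0.0000e+00  0.0000e+00]
eef_pos [ 0.191 -0.461  0.205]
tool_rot [ 0.981  0.195 -0.    -0.001]
ft_force [ 0.203  0.566 -0.426]
ft_torque [ 0.039 -0.027 -0.04 ]
grasp_force 0.0
grip_width 0.085
0.0187
scene [[455.4364961001872, 0.0, 278.0848312121346], [0.0, 455.4364961001872, 208.2319718422686], [0.0, 0.0, 1.0]] [-0.10138967  0.          0.          0.          0.        ] [ 0.93322727 -2.44072695  1.14365454] [0.39872087 0.27355439 1.1769117 ]
top [[387.2678307474957, 0.0, 283.2024141154404], [0.0, 387.2678307474957, 212.2623793493479], [0.0, 0.0, 1.0]] [-0.01051701  0.          0.          0.          0.        ] [ 2.14107466 -2.17746686  0.06993294] [0.04984206 0.51439659 1.0696009 ]
```

View pics/scene0.png

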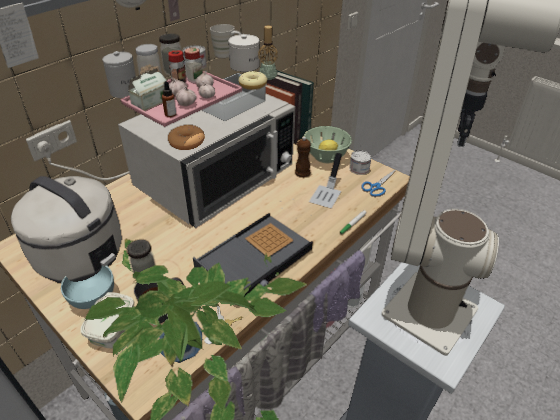

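View pics/top0.png

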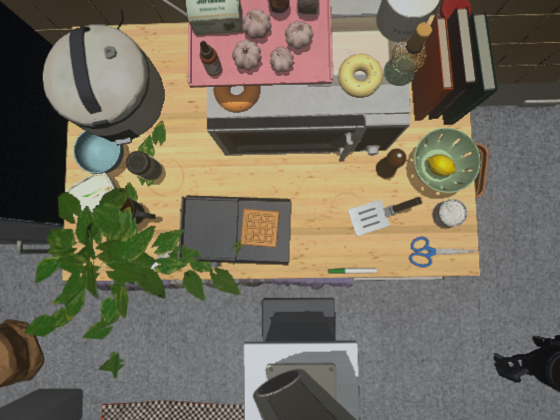

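The scene view shows the turner at about (325,195), the waffle at (268,238) on the griddle at (255,250). In the top view the turner blade is at (370,216), the grip at (405,205), the waffle at (260,228), and the step runs near x=238. I'll take enlarged crops next.

```bash
python3 - <<'E'
import cv2
a=cv2.imread("pics/top0.png")[180:280,170:480]; b=cv2.imread("pics/scene0.png")[130:300,185:400]
cv2.imwrite("pics/tc.png",cv2.resize(a[:, :155],None,fx=5,fy=5,interpolation=cv2.INTER_CUBIC))
cv2.imwrite("pics/tc2.png",cv2.resize(a[:, 155:],None,fx=5,fy=5,interpolation=cv2.INTER_CUBIC))
cv2.imwrite("pics/sc.png",cv2.resize(b,None,fx=3.5,fy=3.5,interpolation=cv2.INTER_CUBIC))
E
```

```text
(no output)
```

View pics/tc.png

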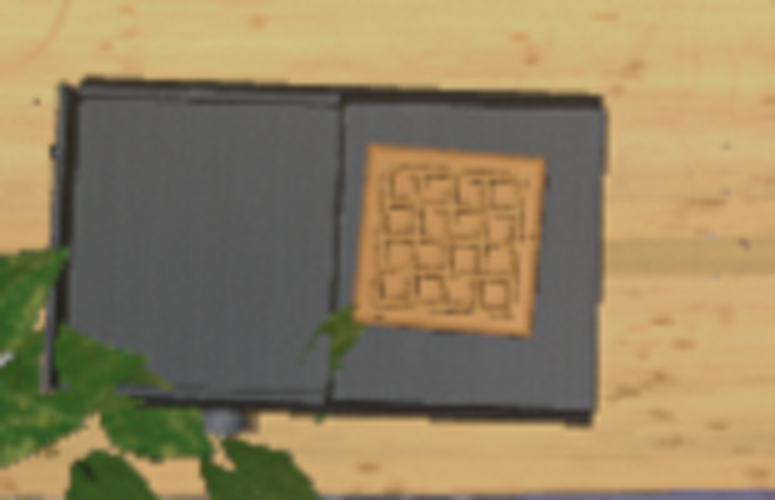

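View pics/tc2.png

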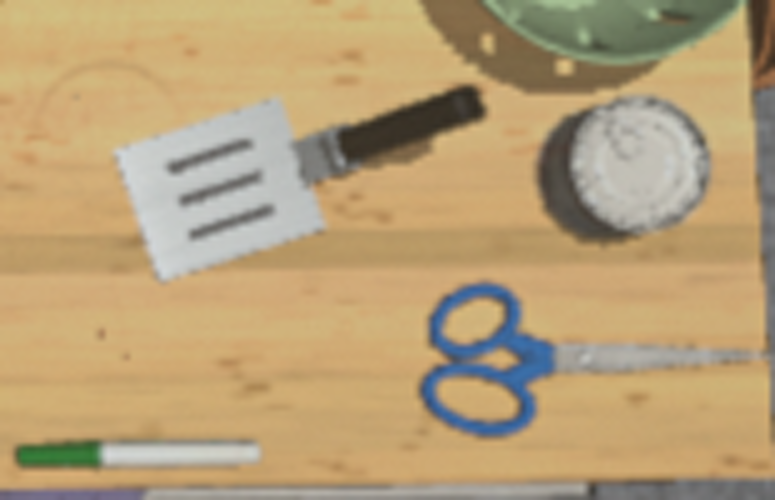

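View pics/sc.png

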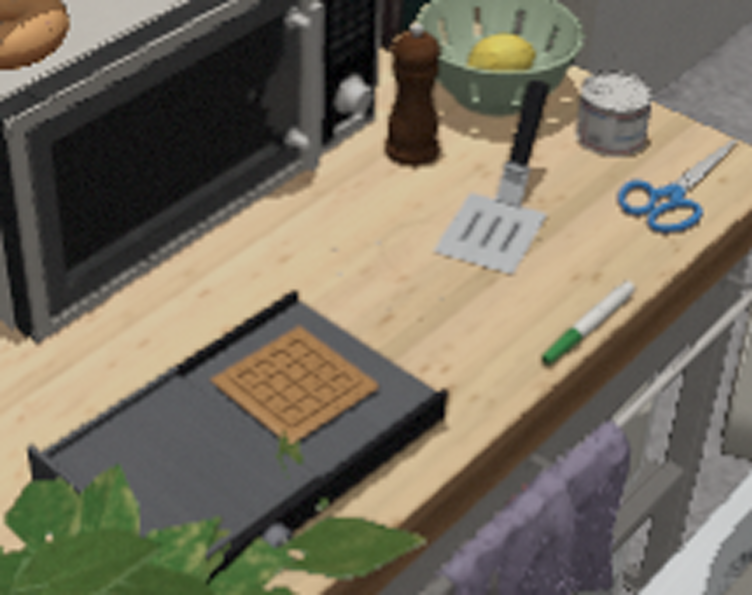

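The crops give me these points:
- **Waffle corners:** top crop (369,145), (546,157), (530,338), (357,322); scene crop (212,380), (297,327), (379,384), (290,440).
- **Blade corners:** top crop (117,152), (160,281), (278,98), (325,228); scene crop (435,254), (513,274), (470,195), (547,213).
- **Grip ends:** (345,150) and (470,103) in top; (520,165) and (536,88) in scene.
- **Step line:** (343,95) to (333,400) in top.

```bash
cat > h.py <<'E'
import numpy as np, cv2
from workcell import readout, camera, bot
from scipy.spatial.transform import Rotation as R
CAL={}
def cal(n):
    if n not in CAL:
        c=camera(n); CAL[n]=(c["K"],np.array(c["dist"]),cv2.Rodrigues(np.array(c["rvec"]))[0],np.array(c["tvec"]))
    return CAL[n]
def ray(n,p):
    K,d,Rm,t=cal(n); q=cv2.undistortPoints(np.array([[p]],float),K,d)[0,0]
    return -Rm.T@t, Rm.T@np.array([q[0],q[1],1])
def onz(n,p,z):
    c,v=ray(n,p); return c+v*(z-c[2])/v[2]
def tri(ps):
    A=[];b=[]
    for n,p in ps.items():
        c,v=ray(n,p); v=v/np.linalg.norm(v); P=np.eye(3)-np.outer(v,v); A.append(P); b.append(P@c)
    A=np.vstack(A);b=np.hstack(b); x=np.linalg.lstsq(A,b,rcond=None)[0]
    return x, np.linalg.norm(A@x-b)
E
python3 - <<'E'
from h import *
T1=lambda p:((p[0]+.5)/5-.5+170,(p[1]+.5)/5-.5+180)
T2=lambda p:((p[0]+.5)/5-.5+325,(p[1]+.5)/5-.5+180)
S=lambda p:((p[0]+.5)/3.5-.5+185,(p[1]+.5)/3.5-.5+130)
print("cams",ray("top",(0,0))[0],ray("scene",(0,0))[0])
L=dict(w1=(T1,(369,145),(212,380)),w2=(T1,(546,157),(297,327)),w3=(T1,(530,338),(379,384)),w4=(T1,(357,322),(290,440)),
b_fl=(T2,(117,152),(435,254)),b_fr=(T2,(160,281),(513,274)),b_rl=(T2,(278,98),(470,195)),b_rr=(T2,(325,228),(547,213)),
g_lo=(T2,(345,150),(520,165)),g_hi=(T2,(470,103),(536,88)),c_far=(T1,(605,98),(297,295)),c_near=(T1,(590,422),(445,395)))
for k,(T,p,s) in L.items():
    x,r=tri({"top":T(p),"scene":S(s)}); print(k,np.round(x*1000),"res",round(r*1000,1))
for p in [(343,95),(333,400)]: print("step",np.round(onz("top",T1(p),.04)*1000))
for p in [(605,98),(590,422)]: print("cheek z41",np.round(onz("top",T1(p),.041)*1000))
for p in [(369,145),(546,157),(530,338),(357,322)]: print("waf z38",np.round(onz("top",T1(p),.037)*1000))
for p in [(117,152),(160,281),(278,98),(325,228)]: print("blade z2",np.round(onz("top",T2(p),.002)*1000))
for p in [(345,150),(470,103)]: print("grip", [np.round(onz("top",T2(p),z)*1000) for z in(.032,.069,.106)])
E
```

```text
cams [0.41230222 0.01015437 1.11401882] [-0.17231126  0.8151023   0.96169047]
w1 [526. 152.  39.] res 0.3
w2 [519.  54.  38.] res 1.7
w3 [418.  64.  42.] res 1.4
w4 [429. 160.  41.] res 2.4
b_fl [ 521. -145.   -2.] res 1.2
b_fr [ 446. -166.    2.] res 0.4
b_rl [ 551. -237.    2.] res 1.3
b_rr [ 475. -260.    6.] res 0.2
g_lo [ 515. -265.   42.] res 0.5
g_hi [ 535. -315.   99.] res 3.1
c_far [551.  20.  34.] res 0.4
c_near [372.  32.  36.] res 2.5
step [555. 166.  40.]
step [385. 173.  40.]
cheek z41 [550.  19.  41.]
cheek z41 [371.  31.  41.]
waf z38 [526. 152.  37.]
waf z38 [518.  53.  37.]
waf z38 [417.  63.  37.]
waf z38 [427. 160.  37.]
blade z2 [ 520. -145.    2.]
blade z2 [ 446. -167.    2.]
blade z2 [ 550. -238.    2.]
blade z2 [ 475. -261.    2.]
grip [array([ 516., -267.,   32.]), array([ 513., -258.,   69.]), array([ 509., -248.,  106.])]
grip [array([ 541., -337.,   32.]), array([ 537., -326.,   69.]), array([ 533., -314.,  106.])]
```

Call:
jog_arm([
  {"x":50,"y":-4,"z":0,"spin":-10.5,"fingers":-0.3},
  {"x":103,"y":-8,"z":5,"spin":-21,"fingers":-0.3},
  {"x":156,"y":-12,"z":10,"spin":-31.5,"fingers":-0.3},
  {"x":209,"y":-16,"z":18,"spin":-42,"fingers":-0.3},
  {"x":262,"y":-20,"z":25,"spin":-52.5,"fingers":-0.3},
  {"x":315,"y":-24,"z":35,"spin":-63,"fingers":-0.3},
  {"x":360,"y":-27,"z":45,"spin":-73.5,"fingers":-0.3},
  {"x":373,"y":-28,"z":45,"spin":-84,"fingers":-0.3},
])

```text
clock: 1.2
eef_pos: [0.5269, -0.291, 0.159]
tool_rot: [0.594, 0.804, 0.0, -0.001]
ft_force: [-0.1, -1.0, 0.3]
grip_width: 0.0554
grasp_force: 0.0
```

Call:
jog_arm([
  {"z":40,"fingers":-0.3},
  {"z":80,"fingers":-0.3},
  {"z":107,"fingers":-0.3},
  {"z":107,"fingers":-0.3},
])

```text
validation failed for argument at $.mo...
```

```bash
python3 - <<'E'
from h import *
b=camera("scene")["pixels"][130:230,270:400,::-1]; a=camera("top")["pixels"][170:270,340:440,::-1]
f=lambda i:cv2.resize(i,None,fx=4,fy=4,interpolation=cv2.INTER_CUBIC)
o=np.hstack([f(a)[:,:380],f(b)[:,:400]]); cv2.imwrite("pics/g1.png",o)
E
```

```text
(no output)
```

View pics/g1.png

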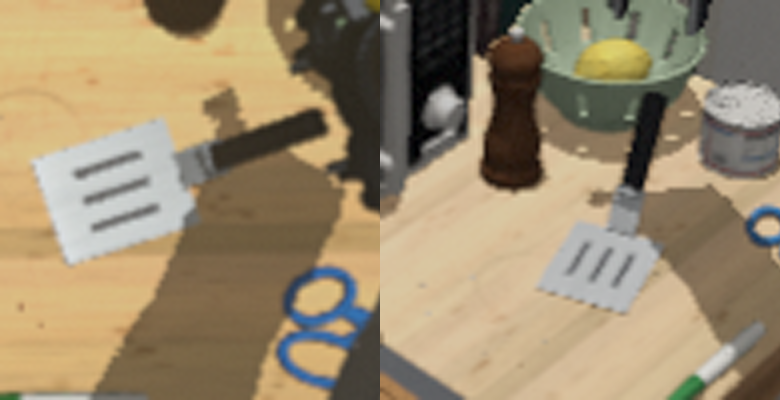

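The jog was refused, probably because it needs every key, so nothing moved. The picture shows the turner untouched: blade at about (120,190) in the left panel, grip at (270,140), with the gripper hovering above and behind it. I'll send the descent again with all keys.

Call:
jog_arm([
  {"x":0,"y":0,"z":40,"spin":0,"fingers":-0.3},
  {"x":0,"y":0,"z":80,"spin":0,"fingers":-0.3},
  {"x":0,"y":0,"z":107,"spin":0,"fingers":-0.3},
  {"x":0,"y":0,"z":107,"spin":0,"fingers":-0.3},
])

```text
clock: 1.8
eef_pos: [0.5223, -0.2928, 0.0516]
tool_rot: [0.6, 0.8, -0.001, -0.003]
ft_force: [0.7, 0.2, 0.2]
grip_width: 0.0558
grasp_force: 0.0
```

```bash
python3 - <<'E'
from h import *
b=camera("scene")["pixels"][130:230,270:400,::-1]; a=camera("top")["pixels"][170:270,340:440,::-1]
f=lambda i:cv2.resize(i,None,fx=4,fy=4,interpolation=cv2.INTER_CUBIC)
o=np.hstack([f(a)[:,:380],f(b)[:,:400]]); cv2.imwrite("pics/g2.png",o)
E
```

```text
(no output)
```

View pics/g2.png

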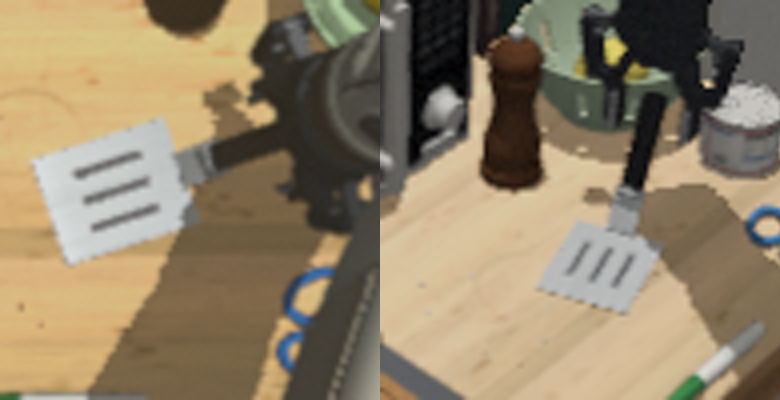

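The fingers straddle the grip evenly: fingers at about (605,100) and (700,130) and the bar at (650,140) in the right panel. I'll close now.

Call:
jog_arm([
  {"x":0,"y":0,"z":0,"spin":0,"fingers":1},
  {"x":0,"y":0,"z":0,"spin":0,"fingers":1},
  {"x":0,"y":0,"z":0,"spin":0,"fingers":1},
  {"x":0,"y":0,"z":0,"spin":0,"fingers":1},
  {"x":0,"y":0,"z":0,"spin":0,"fingers":1},
  {"x":0,"y":0,"z":0,"spin":0,"fingers":1},
])

```text
clock: 2.65
eef_pos: [0.5264, -0.2944, 0.0555]
tool_rot: [0.598, 0.801, -0.0, 0.002]
ft_force: [-0.8, -2.1, 6.3]
grip_width: 0.0185
grasp_force: 60.8
```

Call:
jog_arm([
  {"x":0,"y":0,"z":-20,"spin":0,"fingers":1},
  {"x":0,"y":0,"z":-50,"spin":0,"fingers":1},
  {"x":0,"y":0,"z":-80,"spin":0,"fingers":1},
  {"x":30,"y":-1,"z":-80,"spin":3,"fingers":1},
  {"x":70,"y":-3,"z":-80,"spin":8,"fingers":1},
  {"x":110,"y":-5,"z":-80,"spin":13,"fingers":1},
  {"x":150,"y":-7,"z":-80,"spin":18,"fingers":1},
  {"x":170,"y":-8,"z":-80,"spin":20.4,"fingers":1},
])

```text
clock: 3.65
eef_pos: [0.4673, -0.1304, 0.1331]
tool_rot: [0.731, 0.683, -0.001, -0.001]
ft_force: [0.2, -0.6, -2.0]
grip_width: 0.0183
grasp_force: 60.3
```

```bash
python3 - <<'E'
from h import *
o=readout.get_obs(); print(o["eef_pos"],o["ft_force"],o["grip_width"],2*np.degrees(np.arctan2(o["tool_rot"][1],o["tool_rot"][0])))
b=camera("scene")["pixels"][130:270,220:350,::-1]; a=camera("top")["pixels"][180:280,230:370,::-1]
f=lambda i,s:cv2.resize(i,None,fx=s,fy=s,interpolation=cv2.INTER_CUBIC)
A=f(a,3);B=f(b,3);H=B.shape[0]; A=np.vstack([A,np.zeros((H-A.shape[0],A.shape[1],3),np.uint8)]); cv2.imwrite("pics/g3.png",np.hstack([A[:,:410],B]))
E
```

```text
[ 0.46729944 -0.13035211  0.13307402] [ 0.1524785  -0.60886778 -2.00336772] 0.01827758382683592 86.10929259054876
```

View pics/g3.png

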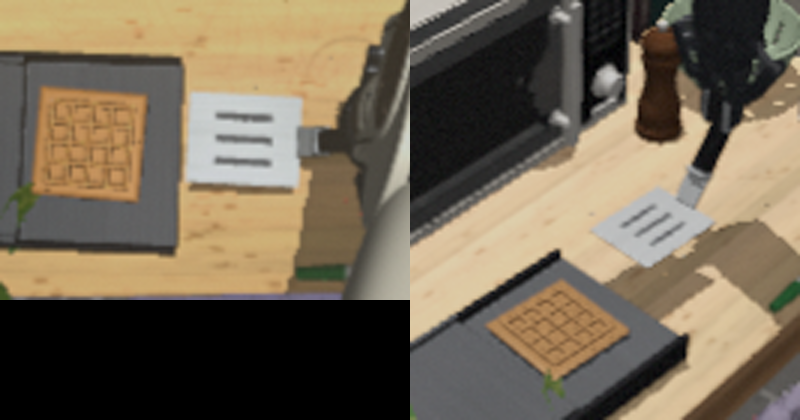

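The turner is held level, short of the griddle. Blade corners in the left panel are (190,93), (186,183), (302,98), (299,190); in the right panel they are (595,230), (650,265), (657,187), (712,222).

```bash
python3 - <<'E'
from h import *
T=lambda p:((p[0]+.5)/3-.5+230,(p[1]+.5)/3-.5+180)
S=lambda p:((p[0]-410+.5)/3-.5+220,(p[1]+.5)/3-.5+130)
P=[tri({"top":T(a),"scene":S(b)}) for a,b in [((190,93),(595,230)),((186,183),(650,265)),((302,98),(657,187)),((299,190),(712,222))]]
for x,r in P: print(np.round(x*1000,1),round(r*1000,1))
print("f",(P[0][0]+P[1][0])/2,"r",(P[2][0]+P[3][0])/2)
E
```

```text
[512.2  12.2  82.4] 2.4
[433.6  18.2  85.7] 0.2
[508.1 -85.6  82.6] 1.5
[428.3 -79.4  83.2] 4.5
f [0.47286691 0.01524455 0.08405778] r [ 0.46819424 -0.08251564  0.08290523]
```

Call:
jog_arm([
  {"x":10,"y":-3,"z":0,"spin":0,"fingers":1},
  {"x":25,"y":-3,"z":0,"spin":0,"fingers":1},
  {"x":25,"y":-3,"z":15,"spin":0,"fingers":1},
  {"x":25,"y":-3,"z":30,"spin":0,"fingers":1},
  {"x":25,"y":-3,"z":42,"spin":0,"fingers":1},
  {"x":25,"y":-3,"z":45,"spin":0,"fingers":1},
  {"x":25,"y":-3,"z":45,"spin":0,"fingers":1},
  {"x":25,"y":-3,"z":45,"spin":0,"fingers":1},
])

```text
clock: 4.85
eef_pos: [0.4685, -0.1075, 0.0895]
tool_rot: [0.731, 0.683, 0.0, 0.0]
ft_force: [0.3, 0.1, -2.9]
grip_width: 0.0186
grasp_force: 60.3
```

Call:
jog_arm([
  {"x":0,"y":0,"z":2,"spin":0,"fingers":1},
  {"x":0,"y":0,"z":2,"spin":0,"fingers":1},
  {"x":0,"y":0,"z":2,"spin":0,"fingers":1},
])

```text
clock: 5.22
eef_pos: [0.468, -0.1074, 0.087]
tool_rot: [0.731, 0.683, 0.0, 0.0]
ft_force: [0.5, 0.3, -2.8]
grip_width: 0.0185
grasp_force: 60.3
```

Call:
jog_arm([
  {"x":0,"y":0,"z":2,"spin":0,"fingers":1},
  {"x":0,"y":0,"z":2,"spin":0,"fingers":1},
  {"x":0,"y":0,"z":2,"spin":0,"fingers":1},
])

```text
clock: 5.6
eef_pos: [0.4683, -0.1075, 0.0851]
tool_rot: [0.731, 0.683, 0.0, 0.0]
ft_force: [-0.1, 0.0, -0.3]
grip_width: 0.0183
grasp_force: 60.4
```

Call:
jog_arm([
  {"x":5,"y":0,"z":0.7,"spin":0,"fingers":1},
  {"x":10,"y":0,"z":0.7,"spin":0,"fingers":1},
  {"x":15,"y":0,"z":0.7,"spin":0,"fingers":1},
  {"x":20,"y":0,"z":0.7,"spin":0,"fingers":1},
  {"x":24,"y":0,"z":0.7,"spin":0,"fingers":1},
  {"x":28,"y":0,"z":0.7,"spin":0,"fingers":1},
])

```text
clock: 6.35
eef_pos: [0.4703, -0.0799, 0.0846]
tool_rot: [0.731, 0.683, -0.0, 0.001]
ft_force: [-1.1, -5.4, 5.9]
grip_width: 0.0183
grasp_force: 60.8
```

Call:
jog_arm([
  {"x":4,"y":0,"z":0,"spin":0,"fingers":1},
  {"x":8,"y":0,"z":0,"spin":0,"fingers":1},
  {"x":12,"y":0,"z":0,"spin":0,"fingers":1},
  {"x":16,"y":0,"z":0,"spin":0,"fingers":1},
])

```text
clock: 6.85
eef_pos: [0.4719, -0.0652, 0.0853]
tool_rot: [0.731, 0.682, -0.001, 0.002]
ft_force: [-1.5, -8.5, 7.9]
grip_width: 0.0186
grasp_force: 61.2
```

```bash
python3 - <<'E'
from h import *
o=readout.get_obs(); print(o["eef_pos"],o["ft_force"],o["ft_torque"])
c=camera("top")["pixels"]; cv2.imwrite("pics/t4.png",c[:,:,::-1])
h=cv2.cvtColor(c,cv2.COLOR_RGB2HSV); m=cv2.inRange(h,(8,90,90),(22,255,230)); m[:,:225]=0;m[:,300:]=0;m[:192]=0;m[256:]=0
m[:, :]=cv2.morphologyEx(m,cv2.MORPH_OPEN,np.ones((3,3)))
n,l,s,_=cv2.connectedComponentsWithStats(m); i=1+s[1:,4].argmax(); pts=np.argwhere(l==i)[:,::-1].astype(np.float32)
print(s[i]); b=cv2.boxPoints(cv2.minAreaRect(pts))
for p in b: print(p,np.round(onz("top",p,.037)*1000))
E
```

```text
[ 0.47192179 -0.0651681   0.08532263] [-1.48912416 -8.54031022  7.87064194] [-1.59912767  0.27207891  0.07737005]
[ 236  209   37   37 1268]
[235.6283  244.54906] [426. 175.  37.]
[237.19623 208.4868 ] [527. 170.  37.]
[272.60754 210.02641] [521.  70.  37.]
[271.0396  246.08867] [420.  76.  37.]
```

Call:
jog_arm([
  {"x":3,"y":0,"z":0,"spin":0,"fingers":1},
  {"x":6,"y":0,"z":0,"spin":0,"fingers":1},
  {"x":9,"y":0,"z":0,"spin":0,"fingers":1},
  {"x":12,"y":0,"z":0,"spin":0,"fingers":1},
])

```text
clock: 7.45
eef_pos: [0.4729, -0.0532, 0.0855]
tool_rot: [0.731, 0.682, -0.0, 0.002]
ft_force: [-0.2, -7.6, 9.6]
grip_width: 0.0187
grasp_force: 61.3
```

Call:
jog_arm([
  {"x":3,"y":0,"z":0,"spin":0,"fingers":1},
  {"x":6,"y":0,"z":0,"spin":0,"fingers":1},
  {"x":9,"y":0,"z":0,"spin":0,"fingers":1},
  {"x":11,"y":0,"z":0,"spin":0,"fingers":1},
])

```text
clock: 7.95
eef_pos: [0.4738, -0.0423, 0.0856]
tool_rot: [0.731, 0.682, -0.0, 0.003]
ft_force: [-0.4, -7.5, 9.9]
grip_width: 0.0184
grasp_force: 61.4
```

```bash
cat >> h.py <<'E'
def look(tag,show=True):
    o=readout.get_obs(); print(np.round(o["eef_pos"],4),np.round(o["ft_force"],1),np.round(o["ft_torque"],2))
    c=camera("top")["pixels"]; s=camera("scene")["pixels"]
    A=cv2.resize(c[170:280,180:330,::-1],None,fx=2.6,fy=2.6,interpolation=cv2.INTER_CUBIC)
    B=cv2.resize(s[180:300,190:340,::-1],None,fx=2.6,fy=2.6,interpolation=cv2.INTER_CUBIC)[:286]
    cv2.imwrite(f"pics/{tag}.png",np.hstack([A,B]))
    h=cv2.cvtColor(c,cv2.COLOR_RGB2HSV); m=cv2.inRange(h,(8,90,90),(22,255,230)); m[:,:188]=0;m[:,300:]=0;m[:200]=0;m[256:]=0
    m=cv2.morphologyEx(m,cv2.MORPH_OPEN,np.ones((3,3)))
    n,l,st,_=cv2.connectedComponentsWithStats(m)
    if n<2: print("none"); return
    i=1+st[1:,4].argmax(); pts=np.argwhere(l==i)[:,::-1].astype(np.float32); print(st[i])
    for p in cv2.boxPoints(cv2.minAreaRect(pts)): print(np.round(p,1),np.round(onz("top",p,.04)*1000))
E
python3 -c "from h import *; look('t5')"
```

```text
[ 0.4738 -0.0423  0.0856] [-0.4 -7.5  9.9] [-1.61  0.23 -0.01]
[ 236  209   37   37 1270]
[235.6 244.4] [426. 174.  40.]
[237.4 208.3] [527. 169.  40.]
[272.7 210. ] [521.  70.  40.]
[270.9 246.2] [420.  76.  40.]
```

Call:
jog_arm([
  {"x":0.5,"y":0,"z":-6,"spin":0,"fingers":1},
  {"x":1,"y":0,"z":-12,"spin":0,"fingers":1},
  {"x":2.5,"y":0,"z":-18,"spin":0,"fingers":1},
  {"x":4.5,"y":0,"z":-24,"spin":0,"fingers":1},
  {"x":7,"y":0,"z":-30,"spin":0,"fingers":1},
  {"x":9.5,"y":0,"z":-35,"spin":0,"fingers":1},
])

```text
clock: 8.85
eef_pos: [0.4731, -0.0307, 0.1196]
tool_rot: [0.731, 0.683, 0.0, -0.0]
ft_force: [0.6, -0.5, -3.4]
grip_width: 0.0186
grasp_force: 60.4
```

```bash
python3 -c "from h import *; look('t6')"
```

```text
[ 0.4731 -0.0307  0.1196] [ 0.6 -0.5 -3.4] [-0.32  0.02  0.07]
[ 237  208   29   38 1007]
[236.5 244.6] [426. 172.  40.]
[237.7 207.1] [531. 168.  40.]
[265.2 208. ] [527.  91.  40.]
[263.9 245.5] [422.  95.  40.]
```

View pics/t6.png

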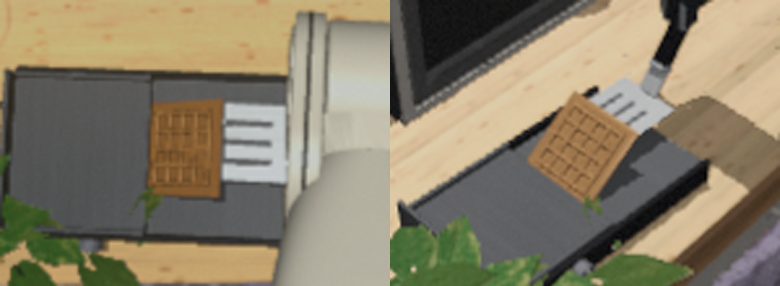

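The view shows the waffle tipped about 35–40° on the blade, left panel (150–222, 100–195), with its front edge held by the step. I'll continue the arc.

Call:
jog_arm([
  {"x":6.5,"y":0,"z":-9,"spin":0,"fingers":1},
  {"x":15,"y":0,"z":-18,"spin":0,"fingers":1},
  {"x":25,"y":0,"z":-25,"spin":0,"fingers":1},
  {"x":35,"y":0,"z":-29,"spin":0,"fingers":1},
  {"x":45,"y":0,"z":-31,"spin":0,"fingers":1},
  {"x":55,"y":0,"z":-32,"spin":0,"fingers":1},
])

```text
clock: 9.75
eef_pos: [0.477, 0.0247, 0.1512]
tool_rot: [0.731, 0.683, 0.0, -0.0]
ft_force: [0.5, 0.2, -1.9]
grip_width: 0.0183
grasp_force: 60.3
```

```bash
python3 -c "from h import *; look('t7')"
```

```text
[0.477  0.0247 0.1512] [ 0.5  0.2 -1.9] [-0.14  0.03  0.04]
[226 207   3   3   9]
[226. 207.] [531. 201.  40.]
[228. 207.] [531. 195.  40.]
[228. 209.] [526. 195.  40.]
[226. 209.] [526. 201.  40.]
```

Call:
jog_arm([
  {"x":7,"y":0,"z":0,"spin":0,"fingers":1},
  {"x":14,"y":0,"z":0,"spin":0,"fingers":1},
  {"x":20,"y":0,"z":0,"spin":0,"fingers":1},
  {"x":26,"y":0,"z":0,"spin":0,"fingers":1},
  {"x":26,"y":0,"z":0,"spin":0,"fingers":1},
  {"x":26,"y":0,"z":0,"spin":0,"fingers":1},
])

```text
clock: 10.65
eef_pos: [0.4787, 0.0497, 0.1512]
tool_rot: [0.731, 0.683, -0.0, 0.0]
ft_force: [-0.2, 0.4, -3.0]
grip_width: 0.0185
grasp_force: 60.4
```

```bash
python3 -c "from h import *; look('t8')"
```

```text
[0.4787 0.0497 0.1512] [-0.2  0.4 -3. ] [-0.15  0.03 -0.  ]
[209 208  23  37 580]
[209. 208.] [530. 249.  40.]
[231. 208.] [528. 187.  40.]
[231. 244.] [428. 187.  40.]
[209. 244.] [429. 249.  40.]
```

Call:
jog_arm([
  {"x":-20,"y":0,"z":0,"spin":0,"fingers":1},
  {"x":-40,"y":0,"z":0,"spin":0,"fingers":1},
  {"x":-60,"y":0,"z":0,"spin":0,"fingers":1},
  {"x":-70,"y":0,"z":0,"spin":0,"fingers":1},
  {"x":-70,"y":0,"z":0,"spin":0,"fingers":1},
])

```text
clock: 11.42
eef_pos: [0.474, -0.0205, 0.1512]
tool_rot: [0.731, 0.682, 0.0, -0.0]
ft_force: [0.7, -0.0, -2.2]
grip_width: 0.018
grasp_force: 60.3
```

```bash
python3 -c "from h import *; look('t9')"
```

```text
[ 0.474  -0.0205  0.1512] [ 0.7 -0.  -2.2] [-0.14  0.01  0.03]
[ 209  208   38   37 1322]
[209. 208.] [530. 249.  40.]
[246. 208.] [528. 145.  40.]
[246. 244.] [427. 145.  40.]
[209. 244.] [429. 249.  40.]
```

View pics/t9.png

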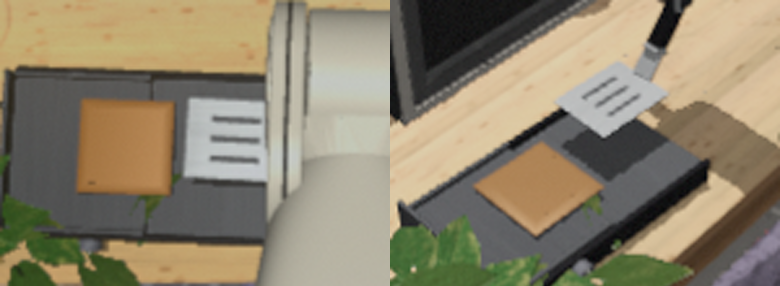

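The waffle is flipped and lies smooth side up, left panel (78–175, 98–194). It still overhangs the step line at about x=152, with its centre about 27 mm beyond the step. I'll lower the blade to the height of its widest band and push it further on.

Call:
jog_arm([
  {"x":-3,"y":-4,"z":15,"spin":0,"fingers":1},
  {"x":-3,"y":-4,"z":35,"spin":0,"fingers":1},
  {"x":-3,"y":-4,"z":49.5,"spin":0,"fingers":1},
  {"x":-3,"y":-4,"z":49.5,"spin":0,"fingers":1},
  {"x":-3,"y":-4,"z":49.5,"spin":0,"fingers":1},
  {"x":6,"y":-4,"z":49.5,"spin":0,"fingers":1},
  {"x":14,"y":-4,"z":49.5,"spin":0,"fingers":1},
  {"x":20,"y":-4,"z":49.5,"spin":0,"fingers":1},
])

```text
clock: 12.58
eef_pos: [0.4715, 0.0007, 0.102]
tool_rot: [0.73, 0.683, 0.0, 0.0]
ft_force: [-1.0, -1.2, -1.6]
grip_width: 0.0185
grasp_force: 60.5
```

Call:
jog_arm([
  {"x":4,"y":0,"z":0,"spin":0,"fingers":1},
  {"x":8,"y":0,"z":0,"spin":0,"fingers":1},
  {"x":12,"y":0,"z":0,"spin":0,"fingers":1},
  {"x":16,"y":0,"z":0,"spin":0,"fingers":1},
  {"x":20,"y":0,"z":0,"spin":0,"fingers":1},
])

```text
clock: 13.2
eef_pos: [0.4727, 0.0202, 0.1017]
tool_rot: [0.731, 0.683, -0.0, 0.0]
ft_force: [-0.5, -1.9, -1.4]
grip_width: 0.0183
grasp_force: 60.4
```

```bash
python3 -c "from h import *; look('t10')"
```

```text
[0.4727 0.0202 0.1017] [-0.5 -1.9 -1.4] [-0.46  0.05  0.03]
[ 202  207   38   38 1301]
[201.4 242.7] [433. 270.  40.]
[203.4 206.4] [535. 265.  40.]
[239.1 208.3] [527. 164.  40.]
[237.1 244.7] [426. 170.  40.]
```

Call:
jog_arm([
  {"x":4,"y":0,"z":0,"spin":0,"fingers":1},
  {"x":8,"y":0,"z":0,"spin":0,"fingers":1},
  {"x":12,"y":0,"z":0,"spin":0,"fingers":1},
  {"x":16,"y":0,"z":0,"spin":0,"fingers":1},
  {"x":20,"y":0,"z":0,"spin":0,"fingers":1},
  {"x":22,"y":0,"z":0,"spin":0,"fingers":1},
])

```text
clock: 14.1
eef_pos: [0.4742, 0.0423, 0.1017]
tool_rot: [0.731, 0.683, -0.0, 0.0]
ft_force: [1.0, -1.7, -2.2]
grip_width: 0.0186
grasp_force: 60.5
```

Call:
jog_arm([
  {"x":-5,"y":0,"z":0,"spin":0,"fingers":1},
  {"x":-25,"y":0,"z":0,"spin":0,"fingers":1},
  {"x":-60,"y":0,"z":-20,"spin":0,"fingers":1},
  {"x":-100,"y":0,"z":-30,"spin":0,"fingers":1},
  {"x":-100,"y":0,"z":-30,"spin":0,"fingers":1},
])

```text
clock: 14.72
eef_pos: [0.468, -0.0601, 0.1327]
tool_rot: [0.732, 0.681, 0.001, 0.001]
ft_force: [0.1, 0.3, -2.7]
grip_width: 0.0186
grasp_force: 60.5
```

```bash
python3 -c "from h import *; look('t11')"
```

```text
[ 0.468  -0.0601  0.1327] [ 0.1  0.3 -2.7] [-0.18 -0.06  0.01]
[ 194  207   38   38 1313]
[193.3 242.1] [435. 293.  40.]
[195.6 205.8] [536. 287.  40.]
[231.8 208.1] [528. 185.  40.]
[229.5 244.4] [427. 191.  40.]
```

Call:
jog_arm([
  {"x":-30,"y":8,"z":0,"spin":-2,"fingers":1},
  {"x":-65,"y":20,"z":0,"spin":-5,"fingers":1},
  {"x":-100,"y":32,"z":0,"spin":-8,"fingers":1},
  {"x":-135,"y":43,"z":0,"spin":-12,"fingers":1},
  {"x":-170,"y":54,"z":0,"spin":-16,"fingers":1},
  {"x":-200,"y":64,"z":0,"spin":-19,"fingers":1},
  {"x":-225,"y":72,"z":0,"spin":-20,"fingers":1},
  {"x":-225,"y":72,"z":0,"spin":-20,"fingers":1},
])

```text
clock: 15.88
eef_pos: [0.5245, -0.2875, 0.1306]
tool_rot: [0.601, 0.799, 0.0, -0.0]
ft_force: [-0.0, -0.8, -2.3]
grip_width: 0.0182
grasp_force: 60.5
```

Call:
jog_arm([
  {"x":0,"y":0,"z":25,"spin":0,"fingers":1},
  {"x":0,"y":0,"z":50,"spin":0,"fingers":1},
  {"x":0,"y":0,"z":68,"spin":0,"fingers":1},
  {"x":0,"y":0,"z":75,"spin":0,"fingers":1},
  {"x":0,"y":0,"z":75,"spin":0,"fingers":1},
  {"x":0,"y":0,"z":75,"spin":0,"fingers":1},
])

```text
clock: 16.62
eef_pos: [0.5246, -0.2869, 0.0575]
tool_rot: [0.601, 0.799, 0.0, 0.001]
ft_force: [-0.3, -0.2, -2.4]
grip_width: 0.0183
grasp_force: 60.3
```

Call:
jog_arm([
  {"x":0,"y":0,"z":1.5,"spin":0,"fingers":1},
  {"x":0,"y":0,"z":1.5,"spin":0,"fingers":1},
  {"x":0,"y":0,"z":1.5,"spin":0,"fingers":1},
])

```text
clock: 17.0
eef_pos: [0.5245, -0.2874, 0.0558]
tool_rot: [0.601, 0.799, 0.0, 0.001]
ft_force: [0.6, -0.5, 0.8]
grip_width: 0.0182
grasp_force: 60.4
```

Contact with the table is about 3 N. I'll release, opening partially and then to about 55 mm, and rise.

Call:
jog_arm([
  {"x":0,"y":0,"z":0,"spin":0,"fingers":0.2},
  {"x":0,"y":0,"z":0,"spin":0,"fingers":-0.3},
  {"x":0,"y":0,"z":0,"spin":0,"fingers":-0.3},
  {"x":0,"y":0,"z":0,"spin":0,"fingers":-0.3},
])

```text
clock: 17.5
eef_pos: [0.5239, -0.2871, 0.0552]
tool_rot: [0.601, 0.799, -0.0, -0.0]
ft_force: [-0.3, -0.2, 0.0]
grip_width: 0.0555
grasp_force: 0.0
```

Call:
jog_arm([
  {"x":0,"y":0,"z":-20,"spin":0,"fingers":-0.3},
  {"x":0,"y":0,"z":-60,"spin":0,"fingers":-0.3},
  {"x":0,"y":0,"z":-110,"spin":0,"fingers":-0.3},
  {"x":-40,"y":0,"z":-130,"spin":0,"fingers":-0.3},
  {"x":-80,"y":0,"z":-130,"spin":0,"fingers":-0.3},
  {"x":-80,"y":0,"z":-130,"spin":0,"fingers":-0.3},
])

```text
clock: 18.25
eef_pos: [0.5462, -0.3664, 0.1845]
tool_rot: [0.602, 0.798, -0.0, 0.0]
ft_force: [0.6, -1.3, -0.8]
grip_width: 0.0555
grasp_force: 0.0
```

```bash
python3 - <<'E'
from h import *
look('t12')
c=camera("top")["pixels"].astype(int); s=camera("scene")["pixels"].astype(int)
for n,p,(x0,x1,y0,y1) in(("top0",c,(345,400,195,240)),("scene0",s,(305,345,170,210))):
    q=cv2.imread(f"pics/{n}.png")[:,:,::-1].astype(int)
    for nm,i in(("before",q),("now",p)):
        r=i[y0:y1,x0:x1]; m=(r.min(2)>165)&(np.ptp(r,2)<22) if 0 else (r.min(2)>150)&((r.max(2)-r.min(2))<25)
        pts=np.argwhere(m)[:,::-1].astype(np.float32); print(n,nm,len(pts),np.round(pts.mean(0)+[x0,y0],1),cv2.minAreaRect(pts)[1:])
    d=np.abs(q-p).max(2)>40
    for nm,(a,b) in dict(jar=(143,165),mug=(145,210),mill=(390,163),tin=(452,213),sc=(421,251)).items():
        if n=="top0": print(nm,d[b-15:b+15,a-15:a+15].mean().round(2))
E
```

```text
[ 0.5462 -0.3664  0.1845] [ 0.6 -1.3 -0.8] [ 0.11  0.03 -0.01]
[ 194  207   38   38 1315]
[193.3 242.1] [435. 293.  40.]
[195.6 205.8] [536. 287.  40.]
[231.8 208.1] [528. 185.  40.]
[229.5 244.4] [427. 191.  40.]
top0 before 841 [368.2 217.6] ((27.828041076660156, 34.7850456237793), 71.56504821777344)
top0 now 849 [366.1 217.9] ((27.681180953979492, 42.527488708496094), 73.3007583618164)
jar 0.0
mug 0.0
mill 0.0
tin 0.46
sc 0.77
scene0 before 403 [324.8 196.1] ((23.25510597229004, 26.832815170288086), 26.56505012512207)
scene0 now 429 [324.2 196.5] ((22.46535873413086, 33.55936050415039), 33.690067291259766)
```

```bash
python3 -c "
from workcell import bot
print(bot.job_done())"
```

```text
the job is handed in; nothing more can be done
None
```

The waffle is turned over, pockets down, fully on the warming ledge with its centre about 67 mm beyond the step; the turner stands released on its blade near where it started, and the job is handed in (no verdict came back).

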